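Pop the battery hatch

TASK

The battery box is due for a check: with closed fingertips, press the round latch button in front of the wide hatch once, all the way down past its click, and let it go, so that the button springs out and the hatch springs up by itself; do not touch the hatch. Then take the hand a good hand's breadth away and watch for two seconds that the hatch stays up. Press nothing else: the box with the narrow hatch stays shut, and both boxes and the loose things on the bench stay where they are and are not picked up.

Things in the scene. Friction and masses are not known exactly. Their poses are not given: they have to be found in the camera images.
- battery_box: The box with the WIDE hatch (116 mm across, on its top). Grey, 130 mm deep (x), 150 mm wide (y), 60 mm high, 3 kg, standing on the bench, turned up to 0.4 rad. Origin at the centre of its underside, z up; its front (-x) with the button faces roughly to the robot, the hatch is hinged at the far (+x) side. 
- battery_latch (a joint): Push-push latch button of the wide hatch: plain steel, 22 mm across, upright, 44 mm in front of the box's centre, 32 mm from the hatch's edge. Value in m, down is +: -0.001 = latched in (at the start); clicks at +0.0045, stop at +0.0066; let go after the click it springs out to -0.007 and frees the hatch. A second full press latches it in again. About 3.5 N to move it, 4 N at the click.
- battery_latch_top (a point): Centre of the flat top face of the wide hatch's latch button (moves with the button); at the start 70 mm above the bench, 10 mm above the box's top; at the stop still 2 mm above the box's top.
- battery_hatch (a joint): The wide hatch: black plastic plate 62 mm deep, 116 mm across, 4 mm thick, lying 3 mm proud on the box's top, hinged along its far edge and sprung open. Value in rad: under 0.05 = shut, 1.15 = fully sprung up against its stop. It only moves once its latch button has sprung out, then rises by itself within half a second, clear of a fingertip on the button.
- battery_hatch_edge (a point): Middle of the wide hatch's free (front) edge, upper side; rises with the hatch to about 57 mm above the box's top.
- fuse_box: The other box, of the same size and look, with a NARROW black hatch (56 mm across) in the middle of its top; to be left alone. The two boxes stand side by side, left and right, in either order. Origin and axes as for the first box.
- fuse_latch (a joint): Latch button of the narrow hatch, the same in look and working as the other; to be left alone. Value in m, -0.001 = latched in.
- fuse_hatch (a joint): The narrow hatch, rad, under 0.05 = shut.
- tool_holder: Loose bystander standing between the boxes: dark steel tool holder with a thin cutter shank, 48 mm across, 88 mm high; origin at the foot.
- bushing: Loose bystander: turned steel bushing, 40 mm across, 32 mm high; origin at the foot.
- gauge_block: Loose bystander: steel block 35 x 60 x 30 mm; origin under its centre.
- caliper: Loose bystander: caliper lying flat, 230 mm long, 12 mm high; origin under the middle of its beam.
- pliers: Loose bystander: pliers with red handles lying flat, 170 mm long, 14 mm high; origin at the pivot.
- calculator: Loose bystander: black pocket calculator 130 x 70 x 12 mm; origin under its centre.
- end_mill_case: Loose bystander: flat blue plastic case 50 x 120 x 22 mm; origin under its centre.

How it is judged (in metres and radians):
On the way, in this order (a step that is already met when the one before it is completed fails the run):
1. the wide hatch's latch button is pressed past its click, the hatch still shut (value of joint battery_latch above 0.0042 m and value of joint battery_hatch below 0.1 rad).
2. the hand is away from the button (grasp point more than 80 mm off), the button is out and the wide hatch stays up for 1.5 s (value of joint battery_latch below -0.005 m and value of joint battery_hatch above 0.95 rad and distance between the grasp point and battery_latch_top above 0.08 m), for 1.5 s.
At the end, for the whole second after the job is handed in: The wide hatch stands open (over 0.95 rad) and still, its latch button is out (over 5 mm above its latched place), the narrow hatch is shut and its button latched in (value of joint battery_hatch above 0.95 rad and value of joint battery_latch below -0.005 m and velocity of joint battery_hatch between -0.1 and 0.1 rad/s and value of joint fuse_latch between -0.004 and 0.002 m and value of joint fuse_hatch below 0.1 rad); the robot touches nothing.
It fails at once if the button is pressed in again once the hatch is up (more than one press) (value of joint battery_hatch above 0.5 rad and value of joint battery_latch above -0.002 m).
It fails at once if the robot touches the wide hatch (over 0.5 N) (contact force between any of the fingers, the arm and battery_hatch above 0.5 N).
It fails at once if the narrow hatch or its button is pressed or opened (value of joint fuse_latch above 0.002 m or value of joint fuse_latch below -0.004 m or value of joint fuse_hatch above 0.1 rad or contact force between any of the fingers, the arm and fuse_hatch above 3 N).
It fails at once if one of the two boxes is shifted or lifted by more than 15 mm (distance of any of battery_box, fuse_box from where it was at the start of the episode above 0.015 m).
It fails at once if a loose thing is moved, lifted or carried by more than 20 mm (distance of any of tool_holder, bushing, gauge_block, caliper, pliers, calculator, end_mill_case from where it was at the start of the episode above 0.02 m).
It also fails if it takes over 35 s, if anything falls off the work surface, if the arm or the gripper's body presses on something with over 40 N, if the wrist force passes 120 N, or if a joint passes its speed limit or range.

ROBOT

A 6-joint arm with a two-finger parallel gripper is mounted at the origin on the work surface. World frame = base frame: x ahead of the robot, y to its left, z up, the work surface at z = 0. Lengths are in mm, angles in rad, forces in N, time in s.
With the tool pointing down it reaches from about 275 to 825 mm from the base axis. Payload 5.2 kg.
Tool frame: the origin (TCP) lies at the very end of the fingers, on their centre line; the grasp point (between the pads) lies 19 mm behind it; z points along the fingers, y is the line along which they close (so a half turn about z gives the same grasp; the last joint's range is limited). The gripper opens to 93 mm and grips with 3 to 60 N. Pads are 15 mm wide; open, the fingers measure 128 mm over their backs; the gripper's body (75 mm by 188 mm) begins 65 mm behind the grasp point.
Start: joints at [-1.401, 0.259, 1.535, -0, 1.348, -0.203], TCP at [200.344, -512.218, 218.653] pointing down, gripper open.
Joint ranges: [-3.14, 3.14], [-0.91, 2.08], [0.19, 2.58], [-1.22, 4.36], [0.22, 2.71], [-3.12, 3.12]. Speed limits (rad/s): [2.57, 2.57, 3.14, 3.14, 3.14, 3.14].

INTERFACE

Orientations are given as [roll, pitch, yaw] about the fixed x, y, z axes, in that order (R = Rz(yaw) Ry(pitch) Rx(roll)).
In Python, from bench import robot gives the robot as it stands. The module is installed in compiled form; this text tells all that it offers. Calls block until the motion is done:
- robot.move_ptp(position, orientation): joint-space move of the TCP to a pose.
- robot.move_linear(position, ori=None, speed=150, f_stop=None): straight line of the TCP; ori=None keeps the orientation; speed is the mean speed in mm/s. With f_stop (N) it stops when the force on the tool has changed by that much, and returns True; else False.
- robot.move_j(angles): joint-space move.
- robot.move_gripper(opening): opening from 0.0 (shut) to 1.0 (fully open); the grip force is fixed at half the most; returns when the fingers have stopped.
- robot.sleep(seconds).
- robot.inverse_kinematics(position, orientation): joint angles nearest the present ones, or None.
- robot.get_image(name): name is "scene" or "top" or "wrist"; returns a dict with "img" (400x640x3 uint8, blue, green, red), "fovy" (degrees; the focal length in pixels is half the picture's height over the tangent of half this angle, whatever the lens; pixels are square), "cx", "cy" (the principal point, pixels), "eye" and "orientation" of the camera in the world. Camera axes: x right, y down, z forward; pixel columns grow to the right and rows downward; lengths in mm; the calibration is good to about 2 mm. A picture is of the moment at which its call begins. There is no depth.
A pose or a line that the arm cannot do raises robot.MotionError and nothing moves.
- robot.hand_in(): hands the job in; it is judged then, once.
Readings, each from a call of its own:
- robot.current_t(): time.
- robot.current_qpos(): joint angles.
- robot.current_joint_vel(): joint speeds.
- robot.current_joint_efforts(): joint torques, N m.
- robot.current_tcp_pos(): TCP position.
- robot.current_eef_rot(): TCP orientation.
- robot.current_contact_force(): force on the tool from outside, world axes, zero at the start.
- robot.current_ft_torque(): the same for the moment, N m.
- robot.current_gripper_width(): opening from 0.0 (shut) to 1.0 (fully open).
- robot.current_finger_force(): force on a finger pad.
Only numpy, scipy, OpenCV 4.12 (cv2) and the standard library are available. Lean on these libraries where they do the work, as an engineer would, in place of code of your own. Each camera call takes 0.05 s, during which the arm holds its last target. There are 200 camera calls.

## Working session

There is one attempt and no reset: what is moved stays moved. The work goes in short steps, each a Python script; the robot and the scene stay as the last script left them, time stands still between calls to the robot, and variables do not carry over. Pictures are saved under pics/ and viewed, at most 10 in all, crops included, and the job is handed in when it is done.

```bash
mkdir -p pics
cat > h.py <<'E'
import numpy as np, cv2, pickle
from scipy.spatial.transform import Rotation as R
from bench import robot
def snap(name,fn):
    d=robot.get_image(name); cv2.imwrite(f'pics/{fn}.png',d['img']); pickle.dump(d,open(f'pics/{fn}.pkl','wb')); return d
def rot(o):
    o=np.array(o,float)
    return o if o.shape==(3,3) else R.from_euler('xyz',o).as_matrix()
def ray(d,u,v,z):
    f=200/np.tan(np.radians(d['fovy'])/2)
    r=rot(d['orientation'])@np.array([(u-d['cx'])/f,(v-d['cy'])/f,1]); e=np.array(d['eye'])
    return e+r*(z-e[2])/r[2]
E
python3 - <<'E'
from h import *
for n in ('top','scene'):
    d=snap(n,n+'0'); print({k:v for k,v in d.items() if k!='img'})
print(robot.current_t(),robot.current_eef_rot())
E
```

```text
{'fovy': 43.76662064744997, 'cx': 323.5833748811847, 'cy': 195.65941776604635, 'eye': array([ 290.68535122,    2.94099385, 1396.42120248]), 'orientation': array([-2.95700220e+00, -3.61940679e-04, -1.56557522e+00])}
{'fovy': 44.76098043123317, 'cx': 319.57570393024196, 'cy': 201.9917560576706, 'eye': array([1192.20994973,   43.47834139, 1060.58661591]), 'orientation': array([-2.53195870e+00, -6.77079256e-04,  1.64305383e+00])}
0.1 [-3.13999573e+00 -3.41404208e-04  3.72808503e-01]
```

View pics/top0.png

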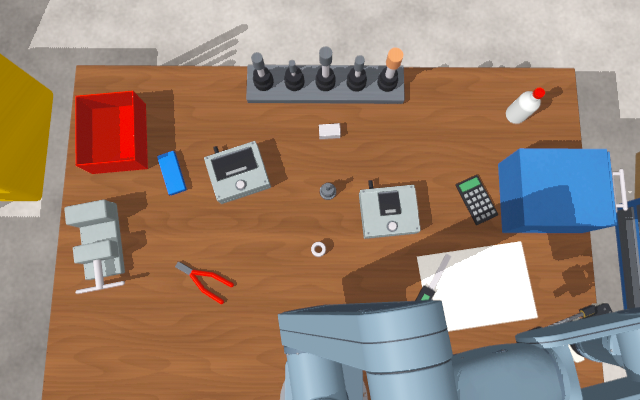

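View pics/scene0.png

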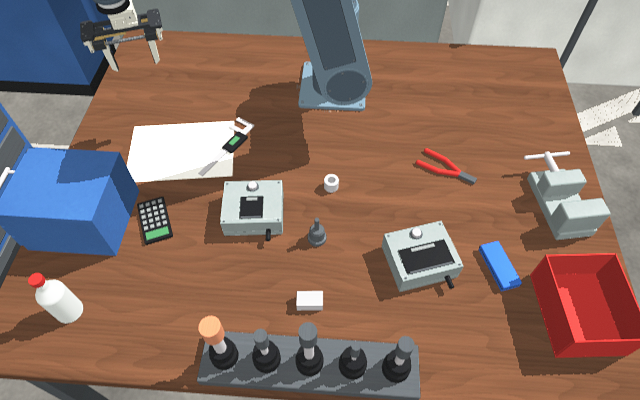

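The wide-hatch box is the left one: its button is at about (240,184) in the top picture and (417,233) in the scene picture. The narrow box is on the right. I'll enlarge both views of the button and triangulate.

Run:
```python
from h import *
T=pickle.load(open('pics/top0.pkl','rb'));S=pickle.load(open('pics/scene0.pkl','rb'))
print('top',ray(T,240,184,70),'scene',ray(S,417,232,70))
# box top corners (top view), z=60
for p in [(205,156),(262,141),(271,185),(215,201)]: print(p,ray(T,*p,60)[:2])
a=cv2.resize(T['img'][135:210,195:285],None,fx=6,fy=6,interpolation=cv2.INTER_NEAREST)[:450,:400]
b=cv2.resize(S['img'][215:290,380:470],None,fx=6,fy=6,interpolation=cv2.INTER_NEAREST)[:450,:400]
cv2.imwrite('pics/crop.png',np.hstack([a,b]))
```

```text
top [569.42585804 231.40101209  70.        ] scene [572.35195824 232.2566486   70.        ]
(205, 156) [650.28306574 332.96738425]
(262, 141) [694.29178066 176.21920779]
(271, 185) [569.17715034 148.05289697]
(215, 201) [523.8486162  299.52906099]
```

View pics/crop.png

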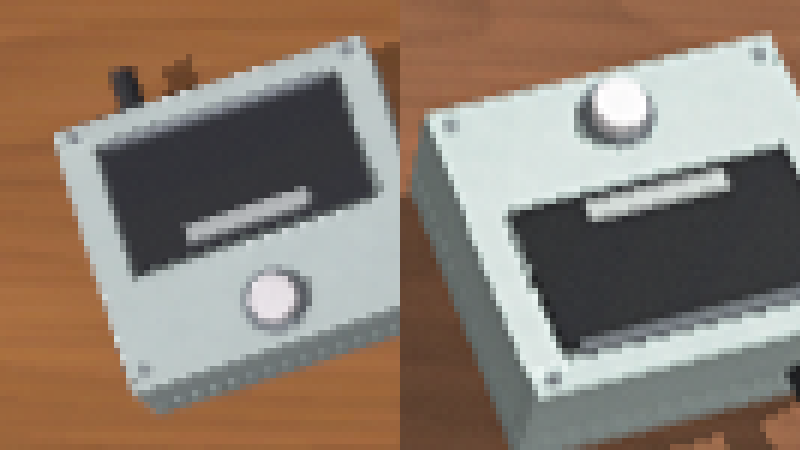

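Both cameras put the button at about (571, 231.5), within 3 mm of each other. The box edges give a yaw of about 0.26, and the box centre less 44 mm roughly agrees. I'll go above it and take a close look.

Run:
```python
from h import *
robot.move_gripper(0.0)
p=robot.current_tcp_pos(); robot.move_linear([p[0],p[1],330],speed=200)
robot.move_ptp([400,0,300],[np.pi,0,0.26])
robot.move_ptp([571,231,150],[np.pi,0,0.26])
d=snap('wrist','w1'); print(robot.current_t(),robot.current_tcp_pos(),robot.current_qpos(),robot.current_gripper_width(),d['eye'],d['orientation'])
f=200/np.tan(np.radians(d['fovy'])/2)
for P in ([571,231.5,70],[571,231,150]):
    c=rot(d['orientation']).T@(np.array(P)-d['eye']); print(c[:2]/c[2]*f+[d['cx'],d['cy']])
```

```text
5.525 [571.57592601 229.81460551 151.32405653] [ 2.01717236e-01  4.23817913e-01  1.46573566e+00 -4.63939603e-04
  1.25017945e+00  1.51393221e+00] 0.007821569952331929 [633.48960497 247.56251414 316.57387208] [ 2.89901404e+00  7.55843637e-05 -1.31126923e+00]
[319.98949349 204.31424498]
[320.63808306 244.72824183]
```

View pics/w1.png

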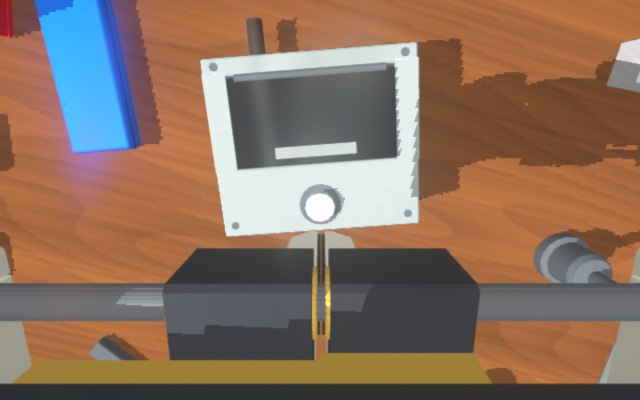

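The wrist picture shows the button top at about (320,207), against the predicted (320,204), so x should be about 570. The hatch is farther along +x and clear of the fingertip. Pressing now.

Run:
```python
from h import *
robot.move_linear([570,231.3,82],speed=60); robot.sleep(0.2)
print(robot.current_tcp_pos(),robot.current_contact_force())
r=robot.move_linear([570,231.3,60.5],speed=15,f_stop=12)
print(r,robot.current_tcp_pos(),robot.current_contact_force(),robot.current_t())
```

```text
[570.22685503 231.35190425  82.38957885] [-0.20426076  0.41563293  0.15052648]
True [570.00276944 231.30012456  62.72000003] [-1.01007215 -0.46237775  5.02693593] 8.225
```

It stopped at z = 62.7. That matches the button's end stop (62.4) and is past the click (64.5), so I'll let go and retreat.

Run:
```python
from h import *
robot.move_linear([570,231.3,250],speed=100)
robot.move_linear([450,180,300],speed=150)
robot.sleep(2.0)
d=snap('scene','s2'); cv2.imwrite('pics/s2c.png',cv2.resize(d['img'][160:320,200:500],None,fx=2.6,fy=2.6))
print(robot.current_t(),robot.current_tcp_pos())
```

```text
13.3833 [449.98633382 180.00534813 299.97800482]
```

View pics/s2c.png

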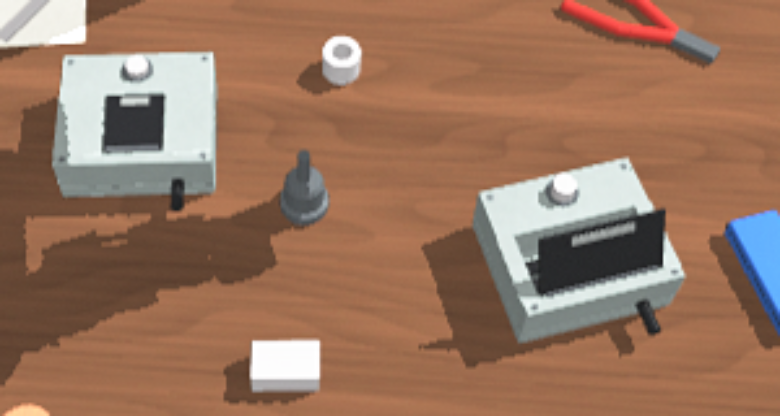

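The wide hatch stands up (crop about (600,250)) and its button is out at (564,188). The narrow hatch is still shut, and nothing has been moved.

```bash
python3 -c "
from bench import robot
print(robot.hand_in())"
```

```text
the job is handed in; nothing more can be done
None
```

The job is handed in: I pressed the wide hatch's latch button once past its click, and the hatch sprang up and was still up after two seconds with the hand away; the narrow hatch stayed shut and nothing in the last picture looked moved, though the hand-in gave no verdict.

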